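# Load an angle bracket onto the pin of a tacking fixture

## Robot

A 7-joint arm with a two-finger parallel gripper is mounted at the origin on a cart in front of the work surface, level with it; the furniture and walls round the work are solid. World frame = base frame: x ahead of the robot, y to its left, z up, the work surface at z = 0. Lengths are in m, angles in rad, forces in N, time in s.
With the tool pointing down it reaches from about 0.4 to 0.85 m from the base axis. Payload 4.5 kg.
Tool frame: the origin (TCP) lies at the very end of the fingers, on their centre line; the grasp point (between the pads) lies 19 mm behind it; z points along the fingers, y is the line along which they close (so a half turn about z gives the same grasp; the last joint's range is limited). The gripper opens to 88 mm and grips with 3 to 60 N. Pads are 18 mm wide; open, the fingers measure 123 mm over their backs; the gripper's body (75 mm by 187 mm) begins 45 mm behind the grasp point.
Start: joints at [1.215, 0.689, -0.195, 1.565, 0.157, 0.902, -0.215], TCP at [0.238, -0.578, 0.239] pointing down, gripper open.
Joint ranges: [-3.01, 3.01], [-0.46, 2.08], [-1.47, 1.51], [0.13, 2.56], [-1, 4.14], [0.04, 2.09], [-2.66, 2.66]. Speed limits (rad/s): [2.57, 2.57, 3.14, 3.14, 3.14, 3.14, 3.14].

## Interface

Orientations are given as a unit quaternion [w, x, y, z].
In Python, from plant import readout, viewer, ticket gives the robot as it stands. The module is installed in compiled form; this text tells all that it offers.
- The arm moves only by the tool send_rows, never from a script. Its argument "increments" is a list of rows, each a list of 2 entries, a list of its own where there are three numbers: the shift along the tool's x, y, z in m, then the turn about the tool's z in degrees. In form: [[[x, y, z], roll], ...]. A call has 1 to 12 rows; each row is the pose to reach, as a shift and turn from the pose commanded when the call began, along the tool's axes at that moment; what a row does not reach only later rows make up. A row lasts 1/8 s, in which the tool goes at most 62.5 mm and 10.7 degrees, less where a joint would pass 70% of its speed; a pose out of reach is approached as far as the arm can. A call with a gripper value outside its range is refused whole. "fingers" is the opening in per cent of the stroke, from 0 (shut) to 100 (fully open), set as the call begins (left out, the last holds). The fingers move at their own pace and stop on an object; "force" is the grip in N (left out, the last holds). Time passes only in rows, so rows that repeat a pose let the fingers close. It gives the time, the measured TCP pose, the force, the opening and the grip force at its end, in the units of the state.
- readout.observe(): the state, without advancing time (a new reading comes with each control period).
- viewer.snapshot(name): name is "scene" or "top" or "wrist"; returns (picture, depth): 480x640x3 uint8, red, green, blue; 480x640 float32, m along the optical axis (not along the pixel's ray), 0 where there is no reading.
- viewer.camera_info(name): a dict with "fx", "fy", "cx", "cy" (pixels), "extrinsics" (4x4, takes a point from camera to world coordinates); the wrist camera has in their place "T_tool_cam" (4x4, takes a point from camera to tool coordinates, whose origin is the TCP and whose axes are the flange's). Camera axes: x right, y down, z forward; pixel columns grow to the right and rows downward; lengths in m; the calibration is good to about 2 mm. A picture is of the moment at which its call begins: read the wrist's pose just before it. camera_info takes no time and is no camera call.
- ticket.finish_job(): hands the job in; it is judged then, once.
The state is a dict: "t": time; "q": joint angles; "joint_vel": joint speeds; "joint_efforts": joint torques, N m; "eef_pos": TCP position; "ee_rot": TCP orientation; "force": force on the tool from outside, world axes, zero at the start; "ft_torque": the same for the moment, N m; "gripper_width": finger opening in m; "finger_force": force on a finger pad.
Only numpy, scipy, OpenCV 4.12 (cv2) and the standard library are available. Lean on these libraries where they do the work, as an engineer would, in place of code of your own. Each camera call takes 0.05 s, during which the arm holds its last target. There are 200 camera calls.

## Task

Load the loose steel angle bracket into the tacking fixture for welding: bring its hole over the upright locating pin, let it drop right down so that the bracket lies flat on the fixture plate, and bed the back of its upright against the stop block. The pin is screwed down at an unknown place along its slot, so feel for it with a light touch, sliding the bracket along rather than forcing it. Then lower the gravity finger gently, without letting it fall, until its nose rests on the bracket; leave the other things on the bench where they are.

Things in the scene. Friction and masses are not known exactly. Their poses are not given: they have to be found in the camera images.
- bracket_mid (a point): Loose dark steel angle (L section), 0.5 kg, 56 x 100 x 50 mm, lying on its base leg; point = middle of its outer box, 25 mm above its underside. Axes: x across, y along, z up. Base leg 8 mm thick. Upright: 8 mm plate, 50 mm high, whole length, at the -x edge (x -28 to -20 mm from here); its outer face, the back, looks to -x. Take the upright from above across its 8 mm, at mid length
- bracket_hole (a point): Centre of the 12.5 mm hole through the bracket's base leg, at the underside: 4 mm in x, 8 mm in y from bracket_mid, in bracket axes
- bracket_heel (a point): Point on the back face of the bracket's upright, 4 mm above the underside, 10 mm from the end farther from the hole (-28 mm in x, -40 mm in y from bracket_mid, bracket axes)
- fixture: Fixed steel tacking fixture, plate 150 (x) x 170 (y) x 16 mm on the bench; origin at the middle of its underside, plate top 16 mm above. The bracket belongs on it with its axes parallel to the fixture's and the same way round (upright on the -x side, back against the stop block)
- slot_mid (a point): Middle of the slot (13.5 mm wide, 64 mm along the fixture's y) at the plate's top. The pin stands on the slot's centre line (same x), but up to 20 mm either way of here in y: screwed fast, its place is not measured. Pin 10 mm diameter; its edge is rounded over the last 1.5 mm to an 8.8 mm flat tip 16 mm above the plate's top
- stop_face (a point): Middle of the stop block's face, which looks to the fixture's +x and takes the back of the bracket; 26 mm long in y, up to 14 mm above the plate. It is 32 mm in -x and 42 mm in -y from slot_mid (fixture axes): with the pin in the middle of the hole and the bracket square, the back just meets it
- finger (a joint): Gravity finger (hold-down) hinged on the fixture, rad: 0 = arm level, nose on an 8 mm thick part on the plate; 1.9 = leaning back on its end stop, where it starts. Held only by its weight (0.45 kg) and turns freely: past its top (about 1.3 rad) it falls towards 0 unless held. -0.12 with nothing under it
- finger_ball (a point): Centre of the 26 mm black ball knob on the finger's end, by which it is taken: pinch from above, closing along the fixture's y (the hinge axis), so that the ball can roll between the fingers. From finger_hinge it is 66 mm in -x, 29 mm in +z (fixture axes) at 0, and 49 mm in +x, 53 mm in +z at 1.9
- finger_hinge (a point): Middle of the finger's hinge pin, 34 mm above the plate's top; the hinge axis is the fixture's y
- bar_offcut: Bystander: plain steel block 45 x 75 x 22 mm with a small hole, near the bracket; origin at the middle of its underside
- round_tin: Bystander: round tin, 58 mm across and 28 mm high, behind the fixture; origin at the middle of its underside
There are look-alikes about, which are no part of the job. Of the things that look like the fixture, the larger one is meant.

How it is judged:
By the outcome, as a careful person would: the job done as asked, in the order asked, and still so for the second after the job is handed in, with the robot touching nothing.
It also fails if it takes over 72 s, if anything falls off the work surface, if the arm or the gripper's body presses on something with over 40 N, if the wrist force passes 120 N, or if a joint passes its speed limit or range.

## Working session

There is one attempt and no reset: what is moved stays moved. The work goes in short steps, Python scripts to look and compute and a tool call to move; the robot and the scene stay as the last step left them, time stands still between calls to the robot, and variables do not carry over. Pictures are saved under pics/ and viewed, at most 10 in all, crops included, and the job is handed in when it is done.

Besides the shell and the picture viewer there is one more tool, called after ">>>" in YAML: its name, and indented under it one key for each argument. send_rows: Moves the arm, as the interface text tells. Its arguments: {"type":"object","properties":{"increments":{"type":"array"},"fingers":{"type":"number"},"force":{"type":"number"}},"required":["increments"]}

```bash
mkdir -p pics; python3 - <<'E'
from plant import readout, viewer
import numpy as np,cv2
print(readout.observe())
for n in("scene","top"):
    p,d=viewer.snapshot(n); cv2.imwrite(f"pics/{n}0.png",p[...,::-1]); np.savez(f"{n}0.npz",p=p,d=d); print(n,viewer.camera_info(n))
print(viewer.camera_info("wrist"))
E
```

```text
{'t': 0.0, 'q': array([ 1.21481168,  0.68996901, -0.19453006,  1.56630434,  0.15727584,
        0.9025034 , -0.21513071]), 'joint_vel': array([ 2.63559775e-04, -7.50020705e-05,  2.03915884e-04,  6.64576435e-04,
       -1.64261512e-04,  3.32755379e-04, -7.56972743e-04]), 'joint_efforts': array([ 3.45902317e-04, -5.27555180e+01, -1.26678117e+00, -1.53426290e+01,
       -5.26854373e-02,  6.60882986e-03,  1.52111311e-04]), 'eef_pos': array([ 0.23722799, -0.57756382,  0.23793036]), 'ee_rot': array([-8.68966880e-04,  9.81063656e-01,  1.93683497e-01, -2.23594489e-04]), 'force': array([0.17681551, 0.16076645, 0.66469583]), 'ft_torque': array([-0.03837096, -0.04058941, -0.00696841]), 'finger_force': 0.0, 'gripper_width': 0.088520704911587}
scene {'fx': 513.5726325161527, 'fy': 513.5726325161527, 'cx': 315.98229803684376, 'cy': 226.4357788777265, 'extrinsics': array([[-0.63917346, -0.43117708,  0.63682306, -0.45554853],
       [-0.76885529,  0.33903237, -0.5421426 ,  0.95286495],
       [ 0.01785583, -0.83614794, -0.54821327,  0.88953416],
       [ 0.        ,  0.        ,  0.        ,  1.        ]])}
top {'fx': 525.3164495545918, 'fy': 525.3164495545918, 'cx': 316.05799163482914, 'cy': 240.4057808334236, 'extrinsics': array([[ 0.01632086, -0.99409982,  0.10723422,  0.35980688],
       [-0.9998656 , -0.01606011,  0.00329484,  0.1526216 ],
       [-0.0015532 , -0.10727359, -0.99422833,  1.53984312],
       [ 0.        ,  0.        ,  0.        ,  1.        ]])}
{'fx': 331.11323703481247, 'fy': 331.11323703481247, 'cx': 316.4899078957406, 'cy': 236.44613734073303, 'T_tool_cam': array([[ 3.22861039e-04, -9.58013846e-01, -2.86721759e-01,
         7.41113973e-02],
       [ 9.99999052e-01,  6.93200072e-04, -1.19012431e-03,
        -4.22199970e-04],
       [ 1.33891111e-03, -2.86721102e-01,  9.58013161e-01,
        -1.46826211e-01],
       [ 0.00000000e+00,  0.00000000e+00,  0.00000000e+00,
         1.00000000e+00]])}
```

View pics/top0.png

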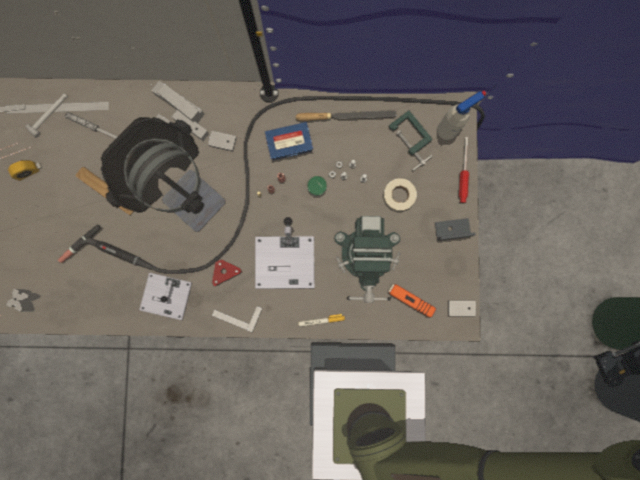

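View pics/scene0.png

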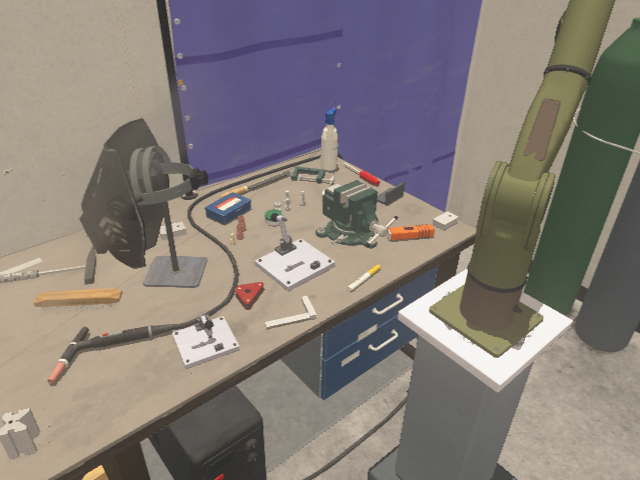

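The top view shows the large fixture at (285,262) with its finger ball at about (288,222). The dark bracket is at (453,230), the vise stands between them at (370,250), the offcut is at (462,308) and a green tin at (317,186). I'll zoom in on the two that matter.

```bash
python3 - <<'E'
import numpy as np,cv2
z=np.load("top0.npz");p=z['p'][...,::-1]
a=cv2.resize(p[210:300,245:325],None,fx=5,fy=5,interpolation=cv2.INTER_CUBIC)
b=cv2.resize(p[205:265,425:480],None,fx=7,fy=7,interpolation=cv2.INTER_CUBIC)
b=cv2.resize(p[205:295,425:480],None,fx=5,fy=5,interpolation=cv2.INTER_CUBIC)
cv2.imwrite("pics/z1.png",np.hstack([a,b]))
E
cat > h.py <<'E'
import numpy as np
from plant import readout, viewer
from scipy.spatial.transform import Rotation as R
def tool():
    s=readout.observe(); q=s['ee_rot']; T=np.eye(4); T[:3,:3]=R.from_quat([q[1],q[2],q[3],q[0]]).as_matrix(); T[:3,3]=s['eef_pos']; return T,s
def ext(n):
    c=viewer.camera_info(n)
    return c,(c['extrinsics'] if 'extrinsics' in c else tool()[0]@c['T_tool_cam'])
def ray(c,E,uv,z):
    uv=np.atleast_2d(np.asarray(uv,float)); d=np.c_[(uv[:,0]-c['cx'])/c['fx'],(uv[:,1]-c['cy'])/c['fy'],np.ones(len(uv))]@E[:3,:3].T
    return E[:3,3]+d*((z-E[2,3])/d[:,2])[:,None]
def cloud(c,E,d):
    v,u=np.mgrid[:480,:640]; P=np.stack([(u-c['cx'])/c['fx']*d,(v-c['cy'])/c['fy']*d,d],-1)
    return P@E[:3,:3].T+E[:3,3]
def proj(c,E,X):
    Q=(np.atleast_2d(X)-E[:3,3])@E[:3,:3]; return np.c_[Q[:,0]/Q[:,2]*c['fx']+c['cx'],Q[:,1]/Q[:,2]*c['fy']+c['cy']]
E
python3 - <<'E'
from h import *
import cv2
np.set_printoptions(precision=4,suppress=True)
c,E=ext("top"); z=np.load("top0.npz");p=z['p'];d=z['d']
W=cloud(c,E,d)
for nm,(r0,r1,c0,c1) in dict(br=(210,250,428,478),fx=(210,300,245,325)).items():
    m=np.zeros((480,640),bool); m[r0:r1,c0:c1]=1
    if nm=='br': m&=(W[...,2]>.004)
    n=(m&(W[...,2]>.006)).astype(np.uint8)
    k,l,st,_=cv2.connectedComponentsWithStats(n); i=1+st[1:,4].argmax(); P=W[l==i]
    r=cv2.minAreaRect(P[:,:2].astype(np.float32)*1000); print(nm,st[i],r,P[:,2].min(),P[:,2].max())
    if nm=='br':
        Q=P[P[:,2]>.035]; print('up',cv2.minAreaRect(Q[:,:2].astype(np.float32)*1000),len(Q)); Q=P[(P[:,2]<.015)]; print('base',cv2.minAreaRect(Q[:,:2].astype(np.float32)*1000),len(Q))
print("vise top", W[210:305,330:405,2].max(), "helmet etc")
E
```

```text
br [436 218  40  24 482] ((489.7163391113281, -63.85496520996094), (79.1889419555664, 498.68170166015625), 21.945295333862305) 0.006008425455013899 1.5398431216116735
up ((466.81158447265625, -67.27198791503906), (30.42540168762207, 488.1463928222656), 22.3819580078125) 115
base ((565.314697265625, -249.0984344482422), (58.084678649902344, 111.0757827758789), 9.312267303466797) 341
fx [ 255  217   60   72 3061] ((467.74114990234375, 245.59161376953125), (221.13735961914062, 179.6419219970703), 1.6513694524765015) 0.006059336519987912 1.5398431216116735
vise top 1.5398431216116735 helmet etc
```

View pics/z1.png

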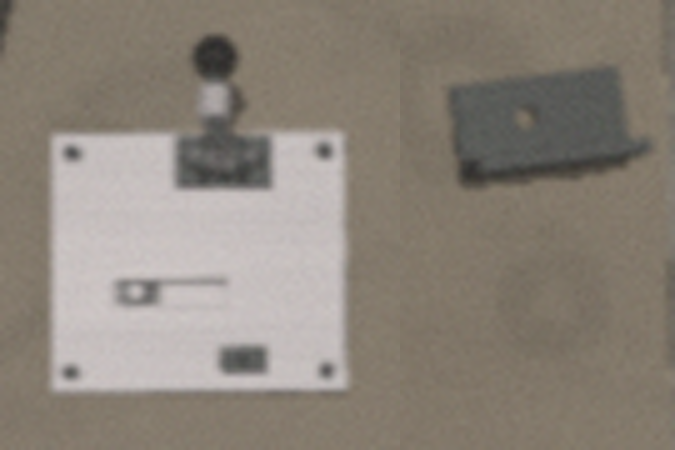

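The crop shows the slot at crop (115-228, 292), about 23 px long, with the pin near its +y end at (136,292). The stop block is at (243,360) and the hinge and ball at (215,150) and (215,55). The bracket's upright is on its -x side, yawed about +9°, with the hole at (525,118) on its +y side. So the bracket already faces the right way.

```bash
cat >> h.py <<'E'
def go(xyz,yaw):
    """shift in tool axes and roll (deg) to bring TCP to xyz with tool x at world yaw (deg)"""
    T,s=tool(); ph=np.degrees(np.arctan2(T[1,0],T[0,0]))
    print('pose',T[:3,3].round(4),'yaw',round(ph,2),'t',round(s['t'],2),'-> shift',(T[:3,:3].T@(np.array(xyz)-T[:3,3])).round(4),'roll',round((ph-yaw+180)%360-180,2))
E
python3 - <<'E'
from h import *
np.set_printoptions(precision=4,suppress=True)
c,E=ext("top")
f=lambda u,v:(245+(u+.5)/5-.5,210+(v+.5)/5-.5)
g=lambda u,v:(425+(u-400+.5)/5-.5,205+(v+.5)/5-.5)
print('corners',ray(c,E,[f(52,132),f(343,132),f(50,390),f(348,388)],.016))
print('slot ends',ray(c,E,[f(115,292),f(228,292)],.016),'pin',ray(c,E,[f(136,292)],.032),'stop top',ray(c,E,[f(243,360)],.03))
print('ball',ray(c,E,[f(215,55)],.103))
print('hole',ray(c,E,[g(525,118)],.004),'upright top',ray(c,E,[g(468,180),g(645,148)],.05))
go([.56,-.25,.2],99)
E
```

```text
corners [[0.5342 0.3362 0.016 ]
 [0.537  0.1662 0.016 ]
 [0.3841 0.333  0.016 ]
 [0.3881 0.1608 0.016 ]]
slot ends [[0.4414 0.2969 0.016 ]
 [0.4424 0.2314 0.016 ]] pin [[0.4407 0.2834 0.032 ]] stop top [[0.4028 0.2212 0.03  ]]
ball [[0.5685 0.2369 0.103 ]]
hole [[ 0.568  -0.2352  0.004 ]] upright top [[ 0.5256 -0.1907  0.05  ]
 [ 0.5456 -0.2919  0.05  ]]
pose [ 0.2373 -0.5776  0.238 ] yaw 22.34 t 0.1 -> shift [ 0.423  -0.1803  0.0382] roll -76.66
```

>>> send_rows:
  increments:
    - [[0.053,-0.0225,0],-9.6]
    - [[0.106,-0.045,0],-19.2]
    - [[0.159,-0.0675,0],-28.8]
    - [[0.211,-0.09,0],-38.5]
    - [[0.264,-0.113,0.01],-48]
    - [[0.317,-0.135,0.02],-57.5]
    - [[0.37,-0.158,0.03],-67.5]
    - [[0.423,-0.18,0.038],-77]
    - [[0.423,-0.18,0.038],-77]
    - [[0.423,-0.18,0.038],-77]
  fingers: 100

```text
t: 1.35
eef_pos: [0.5596, -0.2514, 0.2002]
ee_rot: [-0.0, 0.648, 0.762, -0.001]
force: [-1.4, -0.4, 0.3]
gripper_width: 0.0878
finger_force: 0.0
```

```bash
python3 - <<'E'
from h import *
import cv2
c,E=ext("wrist"); p,d=viewer.snapshot("wrist"); np.savez("w1.npz",p=p,d=d,E=E); cv2.imwrite("pics/w1.png",p[...,::-1])
T,s=tool();print(s['t'],s['q'],s['eef_pos'])
E
```

```text
1.4 [ 0.62841297  0.75653561 -0.50905699  1.6303077   0.45273306  0.87605928
  0.10099176] [ 0.55918743 -0.25242076  0.20034781]
```

View pics/w1.png

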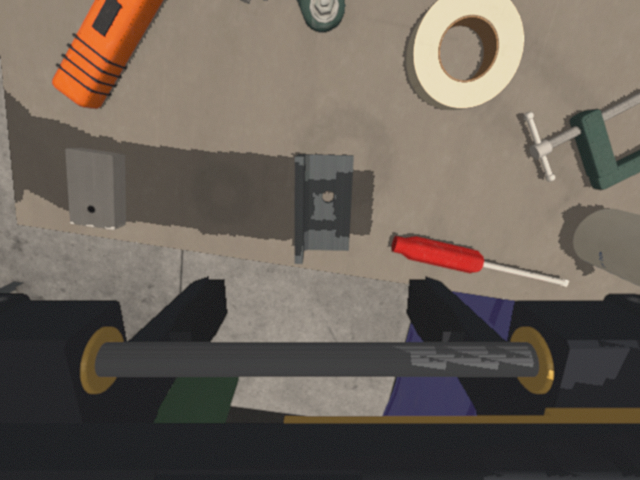

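The wrist view shows the bracket nearly square to the tool: upright top strip at columns 295-304, rows 153-262, and hole at (328,196). The offcut is at (95,188).

```bash
python3 - <<'E'
from h import *
import cv2
np.set_printoptions(precision=4,suppress=True)
z=np.load("w1.npz");p=z['p'];E=z['E'];c=viewer.camera_info("wrist")
W=cloud(c,E,z['d']); m=(W[...,2]>.043)&(W[...,2]<.06); m[:, :280]=0;m[:,370:]=0;m[:130]=0;m[275:]=0
P=W[m][:,:2].astype(np.float32)*1000; print('up depth',cv2.minAreaRect(P),len(P),np.median(W[m][:,2]))
g=cv2.cvtColor(p,cv2.COLOR_RGB2GRAY)
for r in (165,200,240): print(r,g[r,288:360])
print(ray(c,E,[[299,154],[299,262]],.05),ray(c,E,[[328,196.5]],.008), ray(c,E,[[353,155],[351,249]],.008))
E
```

```text
up depth ((541.7233276367188, -245.0318145751953), (8.017644882202148, 99.71984100341797), 7.564870834350586) 961 0.05075997154947254
165 [ 80  81  82  83  80  81  72  61  59  57  62  70  74  75  76  73  60  65
  79  85  86  92 101 104 104 104 104 103 102 104 102 103 102 101 100  98
 101 101 103 103 104 103 101 103 102 101 101 101  99 104 103 104 104 104
 106 106 106 103 103 104 102 103 101 101 109 122 135 139 139 138 137 139]
200 [ 80  80  82  81  82  79  69  62  57  61  59  60  63  59  58  55  50  52
  53  53  55  59  56  58  61  72  92 101 100 100 100 100  99  96  90  86
  97 109 117 121 120 114  97  81  66  53  53  57  58  60  58  57  59  61
  60  59  58  58  58  58  57  58  61  68  75  75  77  76  77  78  79  75]
240 [130 135 139 132 101  80  70  61  57  60  60  63  61  59  56  60  74  81
  83  85  90  97  99  97  97  96  98  98 100  97  96  97  96  98  96 101
  99  99  99  97  99  98  97  96  95  96  98  98  98  97  99 100 101 100
  98  96  97 101 101  99 105 120 133 137 139 138 138 139 141 141 141 142]
[[ 0.5344 -0.1939  0.05  ]
 [ 0.5492 -0.2933  0.05  ]] [[ 0.5682 -0.2334  0.008 ]] [[ 0.5856 -0.1884  0.008 ]
 [ 0.6025 -0.2856  0.008 ]]
```

```bash
python3 -c "
from h import *
go([.5417,-.245,.014],98)"
```

```text
pose [ 0.5592 -0.2524  0.2003] yaw 99.2 t 1.4 -> shift [ 0.0103 -0.0157  0.1864] roll 1.2
```

>>> send_rows:
  increments:
    - [[0.01,-0.016,0.03],1.2]
    - [[0.01,-0.016,0.08],1.2]
    - [[0.01,-0.016,0.12],1.2]
    - [[0.01,-0.016,0.15],1.2]
    - [[0.01,-0.016,0.17],1.2]
    - [[0.01,-0.016,0.18],1.2]
    - [[0.01,-0.016,0.185],1.2]
    - [[0.01,-0.016,0.186],1.2]
  fingers: 40

```text
t: 2.4
eef_pos: [0.5434, -0.2439, 0.0153]
ee_rot: [0.001, 0.655, 0.755, 0.0]
force: [-0.5, 0.2, -0.6]
gripper_width: 0.0349
finger_force: 0.0
```

>>> send_rows:
  increments:
    - [[0,0,0],0]
    - [[0,0,0],0]
    - [[0,0,0],0]
    - [[0,0,0],0]
    - [[0,0,0],0]
  fingers: 0
  force: 40

```text
t: 3.02
eef_pos: [0.5419, -0.244, 0.015]
ee_rot: [-0.001, 0.655, 0.755, -0.001]
force: [-3.5, -0.6, 5.2]
gripper_width: 0.0075
finger_force: 40.0
```

```bash
python3 -c "
from h import *
c,E=ext('top'); z=np.load('top0.npz'); W=cloud(c,E,z['d']); ok=z['d']>.3
for a in ((200,310,325,410),(200,300,245,325),(110,240,100,240)):
  r0,r1,c0,c1=a; w=W[r0:r1,c0:c1][ok[r0:r1,c0:c1]]; i=w[:,2].argmax(); print(w[i])
go([.5417,-.2437,.26],98)
go([.44,.12,.23],91.3)"
```

```text
[ 0.48318049 -0.01937133  0.16246225]
[0.52001581 0.2360197  0.12856409]
[0.60893092 0.62000583 0.41292221]
pose [ 0.5419 -0.244   0.015 ] yaw 98.11 t 3.02 -> shift [ 2.00e-04 -6.00e-04 -2.45e-01] roll 0.11
pose [ 0.5419 -0.244   0.015 ] yaw 98.11 t 3.02 -> shift [ 0.3746 -0.0499 -0.215 ] roll 6.81
```

>>> send_rows:
  increments:
    - [[0,0,-0.02],0]
    - [[0,0,-0.06],0]
    - [[0,0,-0.11],0]
    - [[0,0,-0.16],0]
    - [[0.02,0,-0.205],1]
    - [[0.055,-0.006,-0.23],2]
    - [[0.095,-0.012,-0.23],3]
    - [[0.14,-0.018,-0.23],4]
    - [[0.185,-0.024,-0.23],5]
    - [[0.23,-0.03,-0.23],6]
    - [[0.275,-0.036,-0.23],6.8]
    - [[0.32,-0.042,-0.23],6.8]

```text
t: 4.53
eef_pos: [0.4554, 0.0689, 0.2454]
ee_rot: [0.0, 0.699, 0.716, 0.0]
force: [0.4, 1.5, -5.1]
gripper_width: 0.0074
finger_force: 40.0
```

>>> send_rows:
  increments:
    - [[0.03,-0.006,0.005],0]
    - [[0.05,-0.008,0.015],0]
    - [[0.055,-0.008,0.015],0]
    - [[0.055,-0.008,0.015],0]

```text
t: 5.03
eef_pos: [0.447, 0.1217, 0.2302]
ee_rot: [0.0, 0.699, 0.715, 0.0]
force: [-0.1, -0.4, -5.2]
gripper_width: 0.0077
finger_force: 40.0
```

```bash
python3 - <<'E'
from h import *
import cv2
c,E=ext("wrist"); p,d=viewer.snapshot("wrist"); np.savez("w2.npz",p=p,d=d,E=E); cv2.imwrite("pics/w2.png",p[...,::-1])
T,s=tool();print(s['t'],s['q'],s['eef_pos'])
go([.44,.12,.23],91.3)
E
```

```text
5.075 [-0.05332101  0.52595021 -0.4732104   2.03773842  0.38240626  0.66276795
 -0.75493182] [0.44711774 0.12109081 0.23012178]
pose [0.4471 0.1211 0.2301] yaw 91.27 t 5.08 -> shift [-0.0009 -0.0071  0.0001] roll -0.03
```

View pics/w2.png

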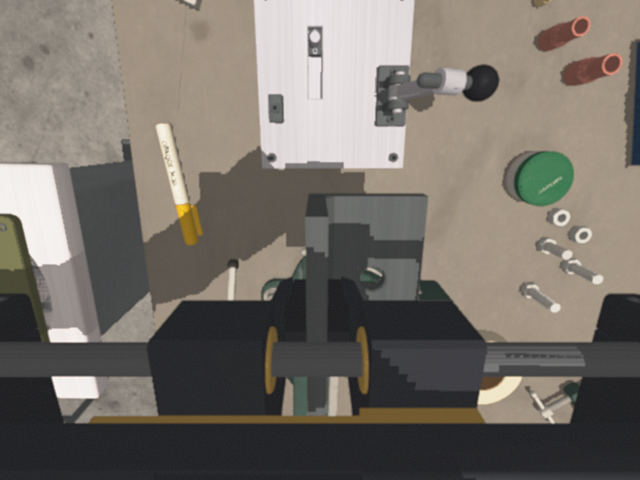

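The view shows the pin top at (315,35), slot at columns 308-322 and rows 27-99, and stop block at (276,108). The ball is at (480,83) and the green tin at (545,178). The held bracket's near end is at row 195.

```bash
python3 - <<'E'
from h import *
import cv2
np.set_printoptions(precision=4,suppress=True)
z=np.load("w2.npz");p=z['p'];E=z['E'];d=z['d'];c=viewer.camera_info("wrist"); W=cloud(c,E,d); g=cv2.cvtColor(p,cv2.COLOR_RGB2GRAY).astype(float)
def fit(P): 
    v=cv2.fitLine(P.astype(np.float32),cv2.DIST_HUBER,0,1e-4,1e-4).ravel(); return np.degrees(np.arctan2(v[1],v[0])),v[2:]
def edge(r,c0,c1,h=3):
    k=np.array([g[r,j:j+h].mean()-g[r,j-h:j].mean() for j in range(c0,c1)]); j=np.abs(k).argmax(); return c0+j-.5
L=[(edge(r,245,275),r) for r in list(range(5,90,4))+list(range(125,160,4))]; Rr=[(edge(r,395,425),r) for r in list(range(5,60,4))+list(range(130,160,4))]
print('L',fit(ray(c,E,L,.016)[:,:2]),'R',fit(ray(c,E,Rr,.016)[:,:2]))
S=[(edge(r,300,313),r) for r in range(60,96,3)];S2=[(edge(r,316,330),r) for r in range(60,96,3)]
print('slotL',fit(ray(c,E,S,.016)[:,:2]),'slotR',fit(ray(c,E,S2,.016)[:,:2]))
m=(W[...,2]>.008)&(W[...,2]<.022);m[172:]=0;m[:,:240]=0;m[:,430:]=0
print('plate z',np.median(W[m][:,2]),'xmin/max',np.percentile(W[m][:,0],[.5,99.5]),'ymin',W[m][:,1].min())
m=(W[...,2]>.025)&(W[...,2]<.04);mp=m.copy();mp[60:]=0;mp[:,:300]=0;mp[:,330:]=0
print('pin depth',W[mp].mean(0),mp.sum(), W[mp].min(0),W[mp].max(0))
sb=g[20:55,300:330]; print(sb[6:24,6:24].astype(int))
ms=m.copy();ms[:90]=0;ms[130:]=0;ms[:,:260]=0;ms[:,290:]=0
print('stop',cv2.minAreaRect(W[ms][:,:2].astype(np.float32)*1000),np.median(W[ms][:,2]))
mb=(p.max(2)<45); mb[:60]=0;mb[110:]=0;mb[:,:462]=0;mb[:,505:]=0
cnt=max(cv2.findContours(mb.astype(np.uint8),0,1)[0],key=cv2.contourArea);(u,v),rr=cv2.minEnclosingCircle(cnt)
print('ball',u,v,rr,ray(c,E,[[u,v]],.103), np.percentile(W[mb][:,2],95))
# bracket in hand: base leg right edge, near edge
B=[(edge(r,410,440),r) for r in range(205,275,4)]; zb=np.median(W[215:260,350:410,2]); print('base top z',zb,'edge',fit(ray(c,E,B,zb)[:,:2]))
U=[(edge(r,300,318),r) for r in range(200,270,4)]; zu=np.median(W[205:240,310:325,2]);print('up top z',zu,'edge',fit(ray(c,E,U,zu)[:,:2]))
T_,_=tool(); print(T_[:3,3], 'near end', ray(c,E,[[318,195]],zu),ray(c,E,[[380,195]],zb))
E
```

```text
L (np.float32(-88.43502), array([0.3848, 0.2473], dtype=float32)) R (np.float32(-88.55029), array([0.5347, 0.2798], dtype=float32))
slotL (np.float32(-88.98607), array([0.4368, 0.2546], dtype=float32)) slotR (np.float32(89.209526), array([0.4471, 0.2548], dtype=float32))
plate z 0.016904465218216813 xmin/max [0.3854 0.5343] ymin 0.16479041355540613
pin depth [0.4412 0.2846 0.0322] 117 [0.437  0.2802 0.0251] [0.4454 0.29   0.0344]
[[222 197 172 166 167 168 169 168 165 162 161 160 161 159 162 166 187 217]
 [222 181 132 117 118 118 117 117 116 113 114 112 115 114 113 128 171 214]
 [222 177 120  94  90  94  93  99 106 105 100  94  94  93  93 116 166 214]
 [223 178 124  97  97  94 100 125 148 143 128 108  95  97  97 115 166 213]
 [223 182 140 116 106 108 128 166 190 186 166 135 109 106 103 121 168 216]
 [223 192 163 131 112 127 165 201 214 209 199 169 132 113 109 125 170 215]
 [222 192 162 130 124 163 203 223 224 223 222 205 163 124 109 126 173 217]
 [223 183 142 121 146 197 224 227 227 226 227 224 198 151 117 127 172 215]
 [223 179 130 131 181 219 227 226 225 226 226 226 219 177 130 124 
[... 497 characters left out ...]
213 204 184 144 112 106 125 173 216]
 [225 186 124  83  83  99 121 143 155 158 150 132 111 104 105 127 173 216]
 [226 188 126  81  78  88  93 100 103 106 104 101  99 104 109 127 174 216]]
stop ((403.7927551269531, 223.16912841796875), (26.01105308532715, 14.136381149291992), 89.55164337158203) 0.031116969212417384
ball 479.34906005859375 82.65093994140625 18.931407928466797 [[0.5677 0.2391 0.103 ]] 0.11559959050031939
base top z 0.22396346770155479 edge (np.float32(-88.55738), array([0.4982, 0.1506], dtype=float32))
up top z 0.2656059542680102 edge (np.float32(88.245964), array([0.4421, 0.1637], dtype=float32))
[0.4471 0.1211 0.2301] near end [[0.4463 0.1775 0.2656]] [[0.4754 0.1713 0.224 ]]
```

```bash
python3 - <<'E'
from h import *
np.set_printoptions(precision=3,suppress=True)
z=np.load("w2.npz");E=z['E'];c=viewer.camera_info("wrist"); W=cloud(c,E,z['d'])[55:135,370:510].reshape(-1,3); W=W[z['d'][55:135,370:510].ravel()>.1]
for lo,hi in((.02,.04),(.04,.06),(.06,.08),(.08,.1),(.1,.12),(.12,.14)):
    m=(W[:,2]>lo)&(W[:,2]<hi); print(lo,m.sum(), np.percentile(W[m],[3,97],axis=0).ravel() if m.sum() else '')
go([.4135,.2769,.15],91.4)
E
```

```text
0.02 1136 [0.503 0.21  0.022 0.532 0.264 0.033]
0.04 535 [0.508 0.221 0.045 0.526 0.253 0.06 ]
0.06 349 [0.515 0.225 0.06  0.527 0.25  0.079]
0.08 189 [0.522 0.232 0.081 0.534 0.242 0.099]
0.1 1453 [0.53  0.227 0.104 0.575 0.248 0.12 ]
0.12 675 [0.516 0.232 0.12  0.546 0.243 0.125]
pose [0.447 0.121 0.23 ] yaw 91.27 t 5.08 -> shift [ 0.157 -0.03   0.08 ] roll -0.13
```

>>> send_rows:
  increments:
    - [[0.025,-0.008,0.01],0]
    - [[0.075,-0.02,0.03],0]
    - [[0.125,-0.03,0.06],0]
    - [[0.15,-0.03,0.09],0]
    - [[0.157,-0.03,0.13],0]
    - [[0.157,-0.03,0.155],0]
    - [[0.157,-0.03,0.165],-0.1]
    - [[0.157,-0.03,0.17],-0.1]
    - [[0.157,-0.03,0.17],-0.1]
    - [[0.157,-0.03,0.17],-0.1]

```text
t: 6.32
eef_pos: [0.4138, 0.2785, 0.0605]
ee_rot: [0.0, 0.698, 0.716, 0.001]
force: [-0.1, 0.3, -4.5]
gripper_width: 0.0077
finger_force: 40.0
```

```bash
python3 - <<'E'
from h import *
import cv2
np.set_printoptions(precision=4,suppress=True)
c,E=ext("wrist"); p,d=viewer.snapshot("wrist"); np.savez("w3.npz",p=p,d=d,E=E); cv2.imwrite("pics/w3.png",p[...,::-1])
print(tool()[1]['force']); go([.4135,.2769,.05],91.4)
E
```

```text
[-0.3146 -0.0411 -5.324 ]
pose [0.4137 0.2785 0.0605] yaw 91.41 t 6.38 -> shift [-0.0016 -0.0003  0.0105] roll 0.01
```

View pics/w3.png

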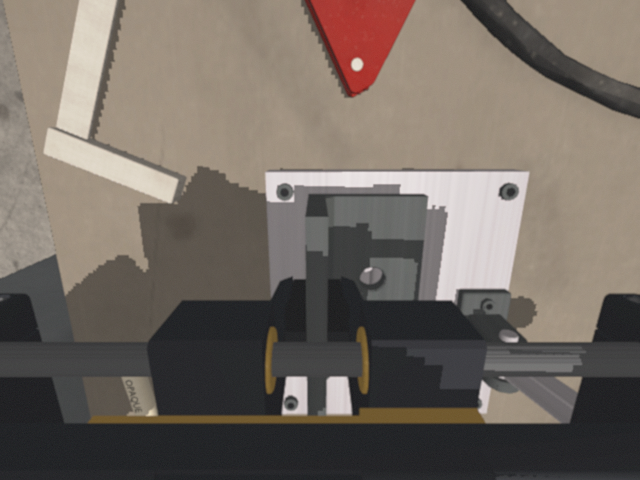

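The hole is visible at (372,277), with the bright pin tip showing through it. I'll measure both.

```bash
python3 - <<'E'
from h import *
import cv2
np.set_printoptions(precision=4,suppress=True,linewidth=200)
z=np.load("w3.npz");p=z['p'];E=z['E'];d=z['d'];c=viewer.camera_info("wrist")
g=cv2.cvtColor(p,cv2.COLOR_RGB2GRAY)
print(g[262:294,354:392])
W=cloud(c,E,d); print(W[268:288:3,362:384:3,2])
E
```

```text
[[ 65  62  61 ... 108 107 107]
 [ 62  62  62 ... 105 106 105]
 [ 62  62  64 ... 105 109 107]
 ...
 [ 35  38  35 ... 107 105 105]
 [ 38  37  36 ... 106 106 106]
 [ 37  37  36 ... 107 105 105]]
[[0.054  0.055  0.0334 0.0322 0.0171 0.0176 0.0528 0.055 ]
 [0.0549 0.0342 0.0049 0.0112 0.0168 0.016  0.0172 0.0542]
 [0.0044 0.0038 0.0034 0.0117 0.015  0.0161 0.0165 0.0519]
 [0.0041 0.0029 0.0038 0.0128 0.0165 0.0166 0.017  0.0507]
 [0.0036 0.0026 0.0048 0.0127 0.0168 0.0173 0.0479 0.0525]
 [0.0491 0.0475 0.0046 0.014  0.0463 0.0488 0.0497 0.0536]
 [0.0532 0.0504 0.0498 0.0499 0.0504 0.0509 0.0527 0.0545]]
```

```bash
python3 - <<'E'
from h import *
import cv2
np.set_printoptions(precision=4,suppress=True,linewidth=250,threshold=5000)
z=np.load("w3.npz");p=z['p'];E=z['E'];d=z['d'];c=viewer.camera_info("wrist")
g=cv2.cvtColor(p,cv2.COLOR_RGB2GRAY); W=cloud(c,E,d)
print(g[262:294,356:390])
m=np.zeros((480,640),np.uint8); m[262:294,354:392]=W[262:294,354:392,2]<.045
cn=max(cv2.findContours(m,0,1)[0],key=cv2.contourArea); print(cv2.fitEllipse(cn),m.sum())
(u,v),_,_=cv2.fitEllipse(cn); print('hole@.0535',ray(c,E,[[u,v]],.0535), tool()[0][:3,3])
q=(m>0)&(W[...,2]>.028)&(W[...,2]<.037); print('pin pts',W[q], np.argwhere(q)[:,::-1].tolist())
E
```

```text
[[ 61  63  62  63  61  61  60  62  61  63  63  61  62  77 100 109 107 107 108 106 106 105 104 106 106 103 104 102 102 103 103 102 105 108]
 [ 62  61  63  59  61  59  62  61  63  62  60  61  62  76 100 109 107 108 107 105 105 105 105 106 105 104 104 104 102 101 103 104 106 105]
 [ 64  60  62  61  61  60  61  63  59  60  62  62  59  76  98 110 109 107 106 107 106 105 107 105 104 105 103 103 103 105 102 102 103 105]
 [ 62  62  60  61  63  61  61  64  63  62  61  61  60  74  98 106 105 106 105 104 105 104 105 106 105 104 104 102 102 102 104 104 104 107]
 [ 63  62  61  61  62  62  58  62  61  63  61  61  66  80 106 112 102  98  95  96  99 101 104 104 105 105 103 104 103 102 101 104 103 106]
 [ 61  61  61  61  63  61  61  59  59  65  79  93 110 131 147 143 117  93  93  93  95  97  98  98 101 103 104 103 102 102 103 104 106 106]
 [ 61  60  63  60  64  59  59  60  75 104 136 154 169 188 197 178 133 106 106 112 111 107 100  95  95  99 100 103 104 103 104 103 104 107]
 [ 59  64  62  61  61  58  61  72 110 158 190 202 205 209 196 165 125 110 115 119 123 120 116 108  98  93  94  99 101 104 103 1
[... 3652 characters left out ...]
0.2819 0.0317]
 [0.4425 0.2822 0.0323]
 [0.4431 0.282  0.032 ]
 [0.4435 0.2825 0.033 ]
 [0.4439 0.2827 0.0335]
 [0.4448 0.2822 0.0322]
 [0.4408 0.2815 0.0323]
 [0.4414 0.2815 0.0323]
 [0.4419 0.2816 0.0324]
 [0.4425 0.2815 0.0322]
 [0.443  0.2818 0.0329]
 [0.4436 0.2816 0.0324]
 [0.4443 0.2815 0.032 ]
 [0.4402 0.281  0.0325]
 [0.4408 0.281  0.0325]
 [0.4411 0.2817 0.0342]
 [0.4421 0.2805 0.0313]
 [0.4426 0.2808 0.0321]] [[368, 268], [369, 268], [370, 268], [371, 268], [372, 268], [366, 269], [367, 269], [368, 269], [369, 269], [370, 269], [371, 269], [364, 270], [365, 270], [366, 270], [367, 270], [368, 270], [369, 270], [370, 270], [363, 271], [364, 271], [365, 271], [366, 271], [367, 271]]
```

>>> send_rows:
  increments:
    - [[-0.001,0.0005,0.004],0]
    - [[-0.001,0.0005,0.008],0]
    - [[-0.001,0.0005,0.01],0]
    - [[-0.001,0.0005,0.011],0]
    - [[-0.001,0.0005,0.012],0]
    - [[-0.001,0.0005,0.013],0]
    - [[-0.001,0.0005,0.014],0]
    - [[-0.001,0.0005,0.015],0]
    - [[-0.001,0.0005,0.016],0]

```text
t: 7.5
eef_pos: [0.4138, 0.2773, 0.0437]
ee_rot: [0.0, 0.698, 0.716, 0.0]
force: [0.2, -0.5, -5.5]
gripper_width: 0.0079
finger_force: 40.0
```

No contact, and the underside is already about 3 mm below the pin tip, so the pin is in the hole. I'll keep going down gently.

>>> send_rows:
  increments:
    - [[0,0,0.001],0]
    - [[0,0,0.002],0]
    - [[0,0,0.003],0]
    - [[0,0,0.004],0]
    - [[0,0,0.005],0]

```text
t: 8.12
eef_pos: [0.4138, 0.2773, 0.0387]
ee_rot: [0.0, 0.698, 0.716, 0.0]
force: [0.8, 0.5, -4.8]
gripper_width: 0.0077
finger_force: 40.0
```

>>> send_rows:
  increments:
    - [[0,0,0.001],0]
    - [[0,0,0.002],0]
    - [[0,0,0.003],0]
    - [[0,0,0.004],0]
    - [[0,0,0.005],0]
    - [[0,0,0.006],0]

```text
t: 8.88
eef_pos: [0.4138, 0.2773, 0.0326]
ee_rot: [0.0, 0.698, 0.716, 0.0]
force: [0.3, -0.5, -4.8]
gripper_width: 0.0078
finger_force: 40.0
```

>>> send_rows:
  increments:
    - [[0,0,0.0005],0]
    - [[0,0,0.001],0]
    - [[0,0,0.0013],0]
    - [[0,0,0.0016],0]

```text
t: 9.38
eef_pos: [0.4138, 0.2773, 0.0311]
ee_rot: [0.0, 0.698, 0.716, 0.0]
force: [1.8, 0.4, -4.4]
gripper_width: 0.0076
finger_force: 40.0
```

>>> send_rows:
  increments:
    - [[0,0,0.0004],0]
    - [[0,0,0.0008],0]
    - [[0,0,0.001],0]

```text
t: 9.75
eef_pos: [0.4138, 0.2773, 0.0309]
ee_rot: [0.0, 0.698, 0.716, 0.0]
force: [-0.6, -0.6, 8.3]
gripper_width: 0.0079
finger_force: 40.0
```

>>> send_rows:
  increments:
    - [[0,-0.0004,-0.0006],0]
    - [[0,-0.0008,-0.0006],0]
    - [[0,-0.0012,-0.0006],0]
    - [[0,-0.0012,-0.0006],0]

```text
t: 10.25
eef_pos: [0.4137, 0.2773, 0.031]
ee_rot: [0.001, 0.698, 0.716, 0.001]
force: [3.6, -0.7, 2.9]
gripper_width: 0.0077
finger_force: 40.0
```

>>> send_rows:
  increments:
    - [[0,-0.0006,-0.0004],0]
    - [[0,-0.0012,-0.0004],0]
    - [[0,-0.0012,-0.0004],0]

```text
t: 10.62
eef_pos: [0.413, 0.2773, 0.031]
ee_rot: [0.001, 0.698, 0.716, 0.001]
force: [7.6, -0.8, -2.7]
gripper_width: 0.0074
finger_force: 40.1
```

```bash
python3 - <<'E'
from h import *
import cv2
np.set_printoptions(precision=4,suppress=True)
c,E=ext("scene"); p,d=viewer.snapshot("scene"); 
u,v=proj(c,E,[.43,.26,.03])[0].astype(int); print(u,v)
a=cv2.resize(p[v-60:v+60,u-80:u+80],None,fx=5,fy=5,interpolation=cv2.INTER_CUBIC)
T,s=tool(); print(s['eef_pos'],s['force'],s['ft_torque'])
cv2.imwrite("pics/s2.png",a[...,::-1])
E
```

```text
298 263
[0.413  0.2774 0.031 ] [ 7.4039 -0.9364 -2.9385] [-0.2149 -1.5491  0.2683]
```

View pics/s2.png

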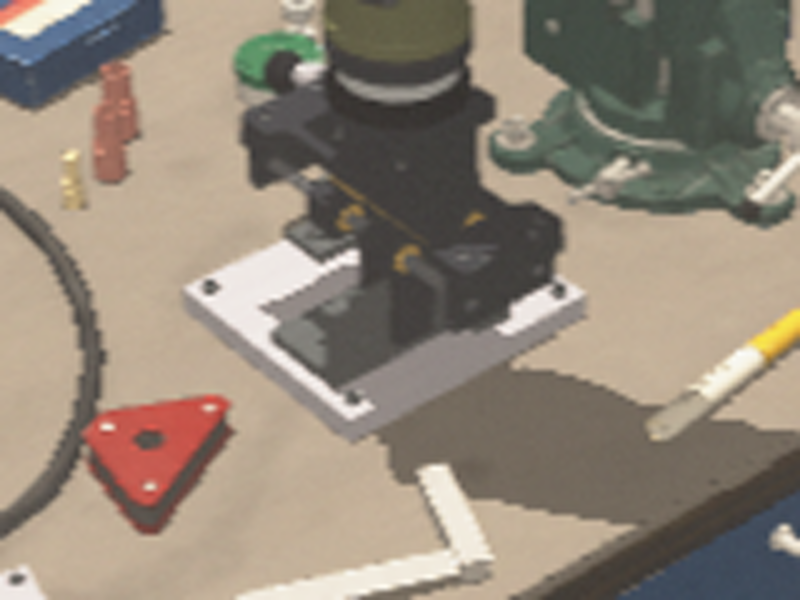

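The bracket lies flat on the plate, and the +7 N reaction and the moment match contact at the stop. I'll ease the side load and release.

>>> send_rows:
  increments:
    - [[0,0.0008,0],0]
    - [[0,0.0014,0],0]
    - [[0,0.0014,0],0]

```text
t: 11.05
eef_pos: [0.4131, 0.2774, 0.031]
ee_rot: [0.0, 0.698, 0.716, 0.0]
force: [5.1, -0.9, -2.2]
gripper_width: 0.0077
finger_force: 40.1
```

>>> send_rows:
  increments:
    - [[0,0,0],0]
    - [[0,0,0],0]
    - [[0,0,0],0]
  fingers: 30

```text
t: 11.42
eef_pos: [0.4118, 0.2773, 0.031]
ee_rot: [-0.0, 0.698, 0.716, -0.001]
force: [-0.1, -0.2, -0.6]
gripper_width: 0.0264
finger_force: 0.0
```

>>> send_rows:
  increments:
    - [[0,0,-0.01],0]
    - [[0,0,-0.04],0]
    - [[0,0,-0.08],0]
    - [[-0.01,0,-0.13],0]
    - [[-0.02,0,-0.16],0]
    - [[-0.03,0,-0.17],0]
    - [[-0.03,0,-0.17],0]

```text
t: 12.3
eef_pos: [0.4135, 0.2461, 0.2012]
ee_rot: [0.0, 0.699, 0.715, -0.0]
force: [-0.4, 0.2, -0.6]
gripper_width: 0.0267
finger_force: 0.0
```

```bash
python3 - <<'E'
from h import *
import cv2
c,E=ext("wrist"); p,d=viewer.snapshot("wrist"); np.savez("w4.npz",p=p,d=d,E=E); cv2.imwrite("pics/w4.png",cv2.resize(p[60:300,180:500,::-1],None,fx=2.5,fy=2.5))
E
```

View pics/w4.png

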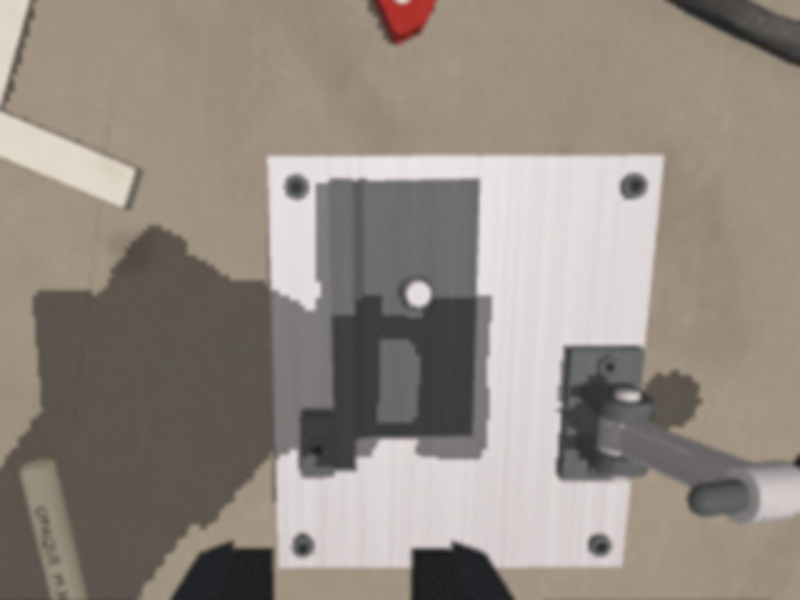

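The pin stands through the hole at crop (418,294). The bracket lies flat, with its upright beside the stop block at (328,440). I'll check its squareness and the gap.

```bash
python3 - <<'E'
from h import *
import cv2
np.set_printoptions(precision=4,suppress=True)
z=np.load("w4.npz");p=z['p'];E=z['E'];d=z['d'];c=viewer.camera_info("wrist"); W=cloud(c,E,d); g=cv2.cvtColor(p,cv2.COLOR_RGB2GRAY).astype(float)
def fit(P):
    v=cv2.fitLine(P.astype(np.float32),cv2.DIST_HUBER,0,1e-4,1e-4).ravel(); return np.degrees(np.arctan2(v[1],v[0]))%180,v[2:]
def edge(r,c0,c1,h=2):
    k=np.array([g[r,j:j+h].sum()-g[r,j-h:j].sum() for j in range(c0,c1)]);k=np.abs(k);j=k.argmax(); 
    o=0 if j in(0,len(k)-1) else (k[j+1]-k[j-1])/2/(2*k[j]-k[j-1]-k[j+1]+1e-9); return c0+j-.5+o
S=lambda u,v:(180+u/2.5,60+v/2.5)
rows=lambda a,b:range(int(60+a/2.5),int(60+b/2.5),3)
print('plate L',fit(ray(c,E,[(edge(r,282,296),r) for r in list(rows(165,260))+list(rows(470,550))],.016)[:,:2]))
print('plate R',fit(ray(c,E,[(edge(r,426,448),r) for r in list(rows(165,330))+list(rows(490,550))],.016)[:,:2]))
print('leg R',fit(ray(c,E,[(edge(r,364,376),r) for r in rows(190,290)],.024)[:,:2]))
m=(W[...,2]>.058)&(W[...,2]<.072); m[:,:300]=0;m[:,335:]=0;m[:120]=0;m[255:]=0
P=W[m]; print('upright',cv2.minAreaRect(P[:,:2].astype(np.float32)*1000),m.sum(),np.median(P[:,2]))
Q=P[:,:2]; b=np.array([[y, np.percentile(Q[abs(Q[:,1]-y)<.004][:,0],[5,95]).mean()] for y in np.arange(.24,.325,.008)]); print('upright yaw',-np.degrees(np.polyfit(b[:,0],b[:,1],1)[0]))
m=(W[...,2]>.026)&(W[...,2]<.034); m[:,:298]=0;m[:,325:]=0;m[:215]=0;m[255:]=0
print('stop',cv2.minAreaRect(W[m][:,:2].astype(np.float32)*1000),np.median(W[m][:,2]))
m=np.zeros((480,640),bool);m[132:235,330:366]=1; print('leg top z by row', [np.median(W[r:r+15,332:366,2]).round(4) for r in (135,155,200,215)], 'cols',[np.median(W[135:165,k:k+8,2]).round(4) for k in (332,345,358)])
u,v=S(418,294); print('pin',ray(c,E,[[u,v]],.032))
mb=(p.max(2)<45); 
E
```

```text
plate L (np.float32(91.438126), array([0.3853, 0.2403], dtype=float32))
plate R (np.float32(91.534935), array([0.5354, 0.257 ], dtype=float32))
leg R (np.float32(92.22447), array([0.4637, 0.3035], dtype=float32))
upright ((412.9886474609375, 275.658447265625), (7.990860462188721, 100.28469848632812), 2.3044071197509766) 1095 0.06681964504297111
upright yaw 2.0391088852087838
stop ((409.30633544921875, 229.45155334472656), (24.134929656982422, 36.35457992553711), 0.627936840057373) 0.030463806223795076
leg top z by row [np.float64(0.0247), np.float64(0.0248), np.float64(0.0248), np.float64(0.0247)] cols [np.float64(0.0247), np.float64(0.0247), np.float64(0.0247)]
pin [[0.4415 0.2851 0.032 ]]
```

The bracket is flat and on the pin, but its yaw is about 0.6° off the fixture's. I'll turn the hand, which the ball needs anyway, and nudge the upright's heel end flush with closed fingers.

```bash
python3 -c "
from h import *
go([.445,.222,.2],1.5)"
```

```text
pose [0.4132 0.2466 0.2005] yaw 91.4 t 12.35 -> shift [-0.0254  0.0312  0.0005] roll 89.9
```

>>> send_rows:
  increments:
    - [[-0.003,0.003,0],9.5]
    - [[-0.006,0.006,0],19]
    - [[-0.009,0.01,0],28.5]
    - [[-0.012,0.014,0],38]
    - [[-0.015,0.018,0],47.5]
    - [[-0.018,0.022,0],57]
    - [[-0.021,0.026,0],66.5]
    - [[-0.024,0.029,0],76]
    - [[-0.025,0.031,0],85.5]
    - [[-0.025,0.031,0],89.9]
    - [[-0.025,0.031,0],89.9]
    - [[-0.025,0.031,0],89.9]
  fingers: 0
  force: 20

```text
t: 13.85
eef_pos: [0.4446, 0.2232, 0.2003]
ee_rot: [0.0, 1.0, 0.014, -0.001]
force: [0.2, -0.5, -0.0]
gripper_width: 0.0005
finger_force: 0.0
```

```bash
python3 -c "
from h import *
print(tool()[1]['q'])
go([.442,.222,.032],1.5)"
```

```text
[-0.56862713  0.58385513  0.01663063  1.99078309 -0.01672575  0.56861042
 -2.08261064]
pose [0.4446 0.2232 0.2003] yaw 1.65 t 13.85 -> shift [-0.0024  0.001   0.1683] roll 0.15
```

>>> send_rows:
  increments:
    - [[-0.002,0.001,0.04],0.15]
    - [[-0.002,0.001,0.09],0.15]
    - [[-0.002,0.001,0.13],0.15]
    - [[-0.002,0.001,0.155],0.15]
    - [[-0.002,0.001,0.165],0.15]
    - [[-0.002,0.001,0.168],0.15]
    - [[-0.004,0.001,0.168],0.15]
    - [[-0.006,0.001,0.168],0.15]
    - [[-0.008,0.001,0.168],0.15]
    - [[-0.01,0.001,0.168],0.15]

```text
t: 15.1
eef_pos: [0.4351, 0.2219, 0.0334]
ee_rot: [-0.0, 1.0, 0.012, 0.0]
force: [-0.5, -0.1, -0.1]
gripper_width: 0.0007
finger_force: 0.0
```

>>> send_rows:
  increments:
    - [[-0.002,0,0],0]
    - [[-0.004,0,0],0]
    - [[-0.005,0,0],0]
    - [[-0.006,0,0],0]
    - [[-0.007,0,0],0]

```text
t: 15.72
eef_pos: [0.4296, 0.2217, 0.0331]
ee_rot: [-0.0, 1.0, 0.012, 0.001]
force: [5.0, -0.9, -1.2]
gripper_width: 0.0004
finger_force: 2.0
```

>>> send_rows:
  increments:
    - [[-0.001,0,0],0]
    - [[-0.002,0,0],0]
    - [[-0.003,0,0],0]
    - [[-0.003,0,0],0]

```text
t: 16.23
eef_pos: [0.4291, 0.2217, 0.0335]
ee_rot: [-0.001, 1.0, 0.011, 0.004]
force: [7.4, -1.4, -2.6]
gripper_width: 0.0007
finger_force: 3.8
```

>>> send_rows:
  increments:
    - [[-0.001,0,0],0]
    - [[-0.0025,0,0],0]
    - [[-0.0025,0,0],0]
    - [[0.003,0,0],0]
    - [[0.01,0,0],0]
    - [[0.015,0,0],0]
    - [[0.015,0,-0.04],0]
    - [[0.025,0,-0.09],0]
    - [[0.025,0,-0.14],0]
    - [[0.025,0,-0.17],0]
    - [[0.025,0,-0.175],0]
    - [[0.025,0,-0.175],0]

```text
t: 17.73
eef_pos: [0.4494, 0.222, 0.2075]
ee_rot: [0.0, 1.0, 0.012, -0.001]
force: [-0.2, -0.5, 0.1]
gripper_width: 0.0006
finger_force: 0.0
```

```bash
python3 - <<'E'
from h import *
import cv2
np.set_printoptions(precision=4,suppress=True)
c,E=ext("wrist"); p,d=viewer.snapshot("wrist"); np.savez("w5.npz",p=p,d=d,E=E); cv2.imwrite("pics/w5.png",p[...,::-1]); print(tool()[1]['t'])
W=cloud(c,E,d); m=(W[...,2]>.058)&(W[...,2]<.072)&(abs(W[...,0]-.413)<.02)&(W[...,1]>.215)&(W[...,1]<.335)
Q=W[m]; print(m.sum(),np.median(Q[:,2]),cv2.minAreaRect(Q[:,:2].astype(np.float32)*1000))
b=np.array([[y, np.percentile(Q[abs(Q[:,1]-y)<.004][:,0],[5,95]).mean()] for y in np.arange(.235,.322,.008)]); print('upright yaw',-np.degrees(np.polyfit(b[:,0],b[:,1],1)[0]),b[0],b[-1])
go([.5677,.2391,.13],1.5)
E
```

```text
17.775
1215 0.06667284798621353 ((412.9093933105469, 276.1678161621094), (9.057473182678223, 100.50081634521484), 2.266723871231079)
upright yaw 2.436334403533559 [0.235  0.4149] [0.315  0.4116]
pose [0.4492 0.2218 0.207 ] yaw 1.41 t 17.77 -> shift [ 0.1191 -0.0144  0.0767] roll -0.09
```

View pics/w5.png

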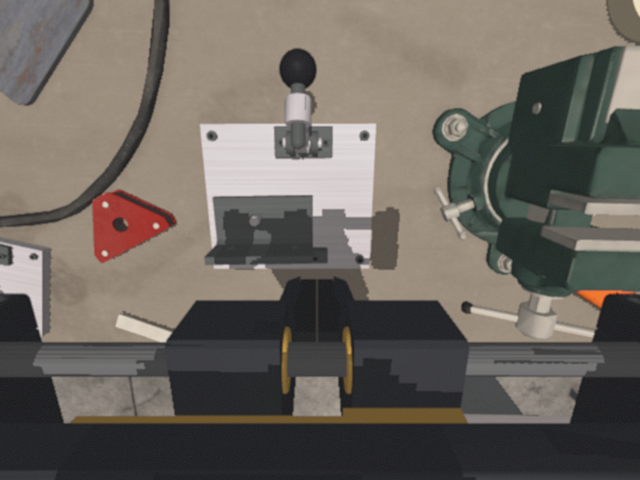

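The bracket is at (260,230) and the ball at (298,70). I'll compare the yaw of the leg edge and the plate edge within this same picture and locate the ball.

```bash
python3 - <<'E'
from h import *
import cv2
np.set_printoptions(precision=4,suppress=True)
z=np.load("w5.npz");p=z['p'];E=z['E'];c=viewer.camera_info("wrist"); g=cv2.cvtColor(p,cv2.COLOR_RGB2GRAY).astype(float)
def fit(P):
    v=cv2.fitLine(P.astype(np.float32),cv2.DIST_HUBER,0,1e-4,1e-4).ravel(); return np.degrees(np.arctan2(v[1],v[0]))%180,v[2:]
def edge(u,r0,r1,h=2):
    k=np.abs([g[j:j+h,u].sum()-g[j-h:j,u].sum() for j in range(r0,r1)]);j=k.argmax()
    o=0 if j in(0,len(k)-1) else (k[j+1]-k[j-1])/2/(2*k[j]-k[j-1]-k[j+1]+1e-9); return r0+j-.5+o
print('plate',fit(ray(c,E,[(u,edge(u,116,132)) for u in list(range(206,275,3))+list(range(330,372,3))],.016)[:,:2]))
print('leg',fit(ray(c,E,[(u,edge(u,189,203)) for u in range(220,308,3)],.024)[:,:2]))
print('upright front foot/top', fit(ray(c,E,[(u,edge(u,240,254)) for u in range(222,320,3)],.066)[:,:2]))
mb=(p.max(2)<50); mb[:40]=0;mb[95:]=0;mb[:,:270]=0;mb[:,330:]=0
cnt=max(cv2.findContours(mb.astype(np.uint8),0,1)[0],key=cv2.contourArea);x,y,w,h=cv2.boundingRect(cnt);(u,v),rr=cv2.minEnclosingCircle(cnt)
print(u,v,rr,x,y,w,h,ray(c,E,[[u,v]],.103))
E
```

```text
plate (np.float32(91.43017), array([0.5349, 0.2677], dtype=float32))
leg (np.float32(92.30051), array([0.4663, 0.2682], dtype=float32))
upright front foot/top (np.float32(91.38514), array([0.4285, 0.2719], dtype=float32))
297.6174621582031 68.73184204101562 19.29906463623047 280 50 36 37 [[0.5679 0.2386 0.103 ]]
```

>>> send_rows:
  increments:
    - [[-0.032,-0.045,0],0]
    - [[-0.062,-0.09,0.02],0]
    - [[-0.064,-0.095,0.07],0]
    - [[-0.064,-0.095,0.12],0]
    - [[-0.064,-0.095,0.15],0]
    - [[-0.064,-0.095,0.167],0]
    - [[-0.064,-0.095,0.17],0]
    - [[-0.061,-0.095,0.17],0]
    - [[-0.059,-0.095,0.17],0]
    - [[-0.057,-0.095,0.17],0]

```text
t: 19.02
eef_pos: [0.3915, 0.3161, 0.0389]
ee_rot: [-0.001, 1.0, 0.012, 0.001]
force: [0.1, 0.3, 0.1]
gripper_width: 0.0002
finger_force: 0.0
```

>>> send_rows:
  increments:
    - [[0.002,0,0],0]
    - [[0.003,0,0],0]
    - [[0.004,0,0],0]
    - [[0.005,0,0],0]
    - [[0.0055,0,0],0]
    - [[0.0055,0,0],0]

```text
t: 19.77
eef_pos: [0.3964, 0.3159, 0.0381]
ee_rot: [0.0, 1.0, 0.012, 0.0]
force: [-0.2, 0.2, -0.7]
gripper_width: 0.0004
finger_force: 0.0
```

>>> send_rows:
  increments:
    - [[0.0005,0,0],0]
    - [[0.001,0,0],0]
    - [[0.0015,0,0],0]
    - [[0.0018,0,0],0]
    - [[0.0018,0,0],0]

```text
t: 20.4
eef_pos: [0.3973, 0.3159, 0.038]
ee_rot: [0.0, 1.0, 0.012, -0.001]
force: [-3.2, 0.3, 1.5]
gripper_width: 0.0002
finger_force: 1.5
```

>>> send_rows:
  increments:
    - [[0.0004,0,0],0]
    - [[0.0008,0,0],0]
    - [[0.001,0,0],0]
    - [[0.001,0,0],0]

```text
t: 20.9
eef_pos: [0.3994, 0.3162, 0.0381]
ee_rot: [-0.0, 1.0, 0.012, 0.0]
force: [-2.6, 1.7, -0.4]
gripper_width: 0.0004
finger_force: 1.1
```

>>> send_rows:
  increments:
    - [[-0.006,0,0],0]
    - [[-0.012,0,0],0]
    - [[-0.014,0,-0.03],0]
    - [[-0.014,0,-0.08],0]
    - [[-0.012,0.01,-0.13],0]
    - [[0.02,0.05,-0.169],0]
    - [[0.05,0.094,-0.169],0]
    - [[0.05,0.094,-0.169],0]
    - [[0.05,0.094,-0.169],0]

```text
t: 22.02
eef_pos: [0.4507, 0.2234, 0.2069]
ee_rot: [-0.0, 1.0, 0.012, -0.0]
force: [-0.6, 0.7, -1.4]
gripper_width: 0.0011
finger_force: 0.0
```

```bash
cat > chk.py <<'E'
from h import *
import cv2,sys
np.set_printoptions(precision=4,suppress=True)
c,E=ext("wrist"); p,d=viewer.snapshot("wrist"); np.savez(sys.argv[1]+".npz",p=p,d=d,E=E); cv2.imwrite(f"pics/{sys.argv[1]}.png",p[...,::-1]); g=cv2.cvtColor(p,cv2.COLOR_RGB2GRAY).astype(float)
def fit(P):
    v=cv2.fitLine(P.astype(np.float32),cv2.DIST_HUBER,0,1e-4,1e-4).ravel(); return np.degrees(np.arctan2(v[1],v[0]))%180,v[2:]
def edge(u,r0,r1,h=2):
    r0,r1=int(r0),int(r1);k=np.abs([g[j:j+h,u].sum()-g[j-h:j,u].sum() for j in range(r0,r1)]);j=k.argmax()
    o=0 if j in(0,len(k)-1) else (k[j+1]-k[j-1])/2/(2*k[j]-k[j-1]-k[j+1]+1e-9); return r0+j-.5+o
def line(X0,X1,a,b,h=8):
    P=proj(c,E,[X0,X1]); us=range(int(min(P[:,0])),int(max(P[:,0])),3); f=lambda u:np.interp(u,*P[P[:,0].argsort()].T)
    return fit(ray(c,E,[(u,edge(u,f(u)-h,f(u)+h)) for u in us],X0[2])[:,:2])
print('plate',line([.533,.326,.016],[.536,.266,.016],0,0),'leg',line([.4635,.32,.024],[.467,.235,.024],0,0))
T,s=tool();print(s['t'],s['eef_pos'])
W=cloud(c,E,d); m=(W[...,2]>.058)&(W[...,2]<.072)&(abs(W[...,0]-.413)<.02)&(W[...,1]>.215)&(W[...,1]<.335); print(cv2.minAreaRect(W[m][:,:2].astype(np.float32)*1000))
go([.442,.222,.032],1.5); go([.5677,.2388,.13],1.5)
E
python3 chk.py w6
```

```text
plate (np.float32(91.41465), array([0.5339, 0.3017], dtype=float32)) leg (np.float32(90.78633), array([0.4673, 0.2828], dtype=float32))
22.075 [0.4503 0.2242 0.2068]
((414.5979919433594, 276.4149169921875), (8.926513671875, 99.7474594116211), 0.9924416542053223)
pose [0.4503 0.2242 0.2068] yaw 1.48 t 22.07 -> shift [-0.0082  0.0021  0.1748] roll -0.02
pose [0.4503 0.2242 0.2068] yaw 1.48 t 22.07 -> shift [ 0.1178 -0.0115  0.0767] roll -0.02
```

Now it's turned about 0.6° the other way and sits about 0.5 mm off the stop. I'll press once more from the front nearer the heel, with the flat of the closed fingers squaring it against the stop.

>>> send_rows:
  increments:
    - [[-0.008,-0.015,0.04],0]
    - [[-0.008,-0.015,0.09],0]
    - [[-0.008,-0.015,0.13],0]
    - [[-0.008,-0.015,0.16],0]
    - [[-0.008,-0.015,0.17],0]
    - [[-0.008,-0.015,0.174],0]
    - [[-0.01,-0.015,0.174],0]
    - [[-0.012,-0.015,0.174],0]
    - [[-0.014,-0.015,0.174],0]
    - [[-0.016,-0.015,0.174],0]
    - [[-0.017,-0.015,0.174],0]
    - [[-0.018,-0.015,0.174],0]

```text
t: 23.58
eef_pos: [0.433, 0.2377, 0.0331]
ee_rot: [0.0, 1.0, 0.012, 0.0]
force: [0.1, -0.8, -0.3]
gripper_width: 0.0004
finger_force: 0.0
```

>>> send_rows:
  increments:
    - [[-0.0005,0,0],0]
    - [[-0.001,0,0],0]
    - [[-0.0015,0,0],0]
    - [[-0.002,0,0],0]
    - [[-0.002,0,0],0]

```text
t: 24.2
eef_pos: [0.431, 0.2377, 0.0331]
ee_rot: [0.0, 1.0, 0.012, -0.0]
force: [0.0, -0.3, 0.2]
gripper_width: 0.0003
finger_force: 0.0
```

>>> send_rows:
  increments:
    - [[-0.0004,0,0],0]
    - [[-0.0008,0,0],0]
    - [[-0.0012,0,0],0]
    - [[-0.0016,0,0],0]
    - [[-0.002,0,0],0]
    - [[-0.0024,0,0],0]
    - [[-0.0028,0,0],0]
    - [[-0.0028,0,0],0]

```text
t: 25.2
eef_pos: [0.4294, 0.2377, 0.0332]
ee_rot: [-0.0, 1.0, 0.012, 0.001]
force: [4.1, -0.9, -0.8]
gripper_width: 0.0004
finger_force: 2.3
```

>>> send_rows:
  increments:
    - [[-0.0005,0,0],0]
    - [[-0.001,0,0],0]
    - [[-0.001,0,0],0]

```text
t: 25.58
eef_pos: [0.4291, 0.2377, 0.0333]
ee_rot: [-0.0, 1.0, 0.012, 0.002]
force: [6.9, -1.5, -1.6]
gripper_width: 0.0003
finger_force: 3.0
```

>>> send_rows:
  increments:
    - [[0.002,0,0],0]
    - [[0.006,0,0],0]
    - [[0.014,0,0],0]
    - [[0.014,0,-0.04],0]
    - [[0.022,0.005,-0.09],0]
    - [[0.022,0.015,-0.14],0]
    - [[0.022,0.015,-0.17],0]
    - [[0.022,0.015,-0.174],0]
    - [[0.022,0.015,-0.174],0]
    - [[0.022,0.015,-0.174],0]

```text
t: 26.82
eef_pos: [0.4487, 0.2228, 0.2058]
ee_rot: [0.001, 1.0, 0.012, -0.001]
force: [0.4, -0.8, -0.4]
gripper_width: 0.0005
finger_force: 0.0
```

```bash
python3 chk.py w7
```

```text
plate (np.float32(91.48441), array([0.534 , 0.2975], dtype=float32)) leg (np.float32(90.78626), array([0.4673, 0.2644], dtype=float32))
26.875 [0.4488 0.2228 0.2058]
((414.34930419921875, 276.41168212890625), (9.199691772460938, 99.4969253540039), 0.8679081797599792)
pose [0.4488 0.2228 0.2058] yaw 1.41 t 26.88 -> shift [-0.0063  0.0004  0.1739] roll -0.09
pose [0.4488 0.2228 0.2058] yaw 1.41 t 26.88 -> shift [ 0.1195 -0.0132  0.0755] roll -0.09
```

The bracket's heel is against the stop: the press met 7 N and it barely moved, with the yaw within about 0.6° and the leg flat. That's good, so I'll go on to the ball.

>>> send_rows:
  increments:
    - [[0.04,-0.004,0],0]
    - [[0.09,-0.01,0.01],0]
    - [[0.119,-0.013,0.04],0]
    - [[0.1195,-0.013,0.07],0]
    - [[0.1195,-0.013,0.1],0]
    - [[0.1195,-0.013,0.117],0]
    - [[0.1195,-0.013,0.122],0]
    - [[0.1195,-0.013,0.122],0]
  fingers: 50

```text
t: 27.88
eef_pos: [0.569, 0.2392, 0.0854]
ee_rot: [-0.0, 1.0, 0.012, 0.0]
force: [-0.5, -0.0, 0.2]
gripper_width: 0.044
finger_force: 0.0
```

>>> send_rows:
  increments:
    - [[0,0,0],0]
    - [[0,0,0],0]
    - [[0,0,0],0]
    - [[0,0,0],0]
  fingers: 0
  force: 15

```text
t: 28.38
eef_pos: [0.5694, 0.238, 0.0859]
ee_rot: [0.001, 1.0, 0.012, 0.001]
force: [0.2, -3.9, 6.6]
gripper_width: 0.0243
finger_force: 14.9
```

```bash
python3 - <<'E'
from h import *
T,s=tool(); print(s['eef_pos'],s['force'],s['gripper_width'])
# ball path for finger angle th from 1.9 to 0, in tool axes, relative to now
go(s['eef_pos'],1.45)
r=72.1; th=np.r_[1.9:-0.001:-0.1]; a=np.radians(156.3)-th
for t,x,z in zip(th,r*np.cos(a),r*np.sin(a)): print(round(t,2),round((x-r*np.cos(a[0])),1),round(-(z-r*np.sin(a[0])),1))
E
```

```text
[0.56937358 0.23795439 0.0858739 ] [ 0.24292345 -3.91237574  6.57152391] 0.02429546744060146
pose [0.5694 0.238  0.0859] yaw 1.34 t 28.38 -> shift [0. 0. 0.] roll -0.11
1.9 0.0 -0.0
1.8 -5.5 -4.6
1.7 -11.5 -8.6
1.6 -17.9 -12.0
1.5 -24.5 -14.8
1.4 -31.4 -16.9
1.3 -38.5 -18.3
1.2 -45.7 -18.9
1.1 -52.9 -18.9
1.0 -60.1 -18.1
0.9 -67.1 -16.6
0.8 -74.0 -14.4
0.7 -80.6 -11.6
0.6 -86.9 -8.1
0.5 -92.8 -4.0
0.4 -98.3 0.7
0.3 -103.3 5.9
0.2 -107.7 11.6
0.1 -111.6 17.7
-0.0 -114.8 24.1
```

>>> send_rows:
  increments:
    - [[-0.0055,0.001,-0.0046],0]
    - [[-0.0115,0.001,-0.0086],0]
    - [[-0.018,0.001,-0.012],0]
    - [[-0.0245,0.001,-0.0148],0]
    - [[-0.0245,0.001,-0.0148],0]

```text
t: 29.0
eef_pos: [0.5437, 0.2373, 0.1007]
ee_rot: [0.0, 1.0, 0.012, 0.0]
force: [3.2, -2.1, 5.0]
gripper_width: 0.0241
finger_force: 14.9
```

>>> send_rows:
  increments:
    - [[-0.0065,0.0005,-0.0036],0]
    - [[-0.014,0.0005,-0.005],0]
    - [[-0.0212,0.0005,-0.0056],0]
    - [[-0.0285,0.0005,-0.0056],0]
    - [[-0.036,0.0005,-0.0048],0]
    - [[-0.036,0.0005,-0.0048],0]

```text
t: 29.75
eef_pos: [0.5071, 0.2362, 0.1039]
ee_rot: [0.0, 1.0, 0.013, -0.001]
force: [1.3, 1.0, -15.7]
gripper_width: 0.0245
finger_force: 15.0
```

>>> send_rows:
  increments:
    - [[0,0.001,0.0013],0]
    - [[-0.0035,0.001,0.002],0]
    - [[-0.007,0.001,0.003],0]
    - [[-0.0105,0.001,0.004],0]
    - [[-0.0139,0.001,0.0052],0]
    - [[-0.0139,0.001,0.0052],0]

```text
t: 30.5
eef_pos: [0.4939, 0.2359, 0.0996]
ee_rot: [-0.001, 1.0, 0.013, -0.0]
force: [-0.8, 4.5, -3.5]
gripper_width: 0.0242
finger_force: 15.0
```

>>> send_rows:
  increments:
    - [[-0.0033,-0.0005,0.0014],0]
    - [[-0.0066,-0.001,0.0028],0]
    - [[-0.0098,-0.001,0.0045],0]
    - [[-0.0129,-0.001,0.0063],0]
    - [[-0.0159,-0.001,0.0083],0]
    - [[-0.0188,-0.001,0.0104],0]
    - [[-0.0216,-0.001,0.0127],0]
    - [[-0.0243,-0.001,0.0151],0]
    - [[-0.0243,-0.001,0.0151],0]

```text
t: 31.62
eef_pos: [0.4705, 0.2352, 0.0841]
ee_rot: [-0.0, 1.0, 0.012, 0.0]
force: [2.9, 4.9, -6.3]
gripper_width: 0.0244
finger_force: 15.0
```

>>> send_rows:
  increments:
    - [[-0.0025,-0.001,0.0026],0]
    - [[-0.005,-0.001,0.0052],0]
    - [[-0.0072,-0.001,0.008],0]
    - [[-0.0094,-0.001,0.0109],0]
    - [[-0.0114,-0.001,0.014],0]
    - [[-0.0125,-0.001,0.0158],0]
    - [[-0.0133,-0.001,0.017],0]
    - [[-0.0133,-0.001,0.017],0]

```text
t: 32.62
eef_pos: [0.4574, 0.235, 0.0672]
ee_rot: [0.0, 1.0, 0.012, 0.0]
force: [6.0, 0.1, -6.0]
gripper_width: 0.0245
finger_force: 15.0
```

>>> send_rows:
  increments:
    - [[-0.0006,0,0.0012],0]
    - [[-0.0012,0,0.0024],0]
    - [[-0.0018,0,0.0036],0]
    - [[-0.0023,0,0.0046],0]
    - [[-0.0023,0,0.0046],0]

```text
t: 33.25
eef_pos: [0.4551, 0.2349, 0.0627]
ee_rot: [0.0, 1.0, 0.012, 0.0]
force: [4.8, 0.1, -5.3]
gripper_width: 0.0243
finger_force: 15.0
```

>>> send_rows:
  increments:
    - [[-0.0003,0,0.0007],0]
    - [[-0.0006,0,0.0014],0]
    - [[-0.0008,0,0.002],0]
    - [[-0.0008,0,0.002],0]

```text
t: 33.75
eef_pos: [0.4545, 0.2349, 0.0614]
ee_rot: [0.0, 1.0, 0.011, 0.001]
force: [4.4, -1.4, 2.5]
gripper_width: 0.0243
finger_force: 15.0
```

The nose has met the bracket: the vertical force turned from -5 N to +2.5 N. I'll release and lift clear.

>>> send_rows:
  increments:
    - [[0.0005,0,0],0]
    - [[0.0005,0,0],0]
    - [[0.0005,0,0],0]
    - [[0.0005,0,0],0]
  fingers: 50

```text
t: 34.25
eef_pos: [0.4536, 0.2357, 0.0607]
ee_rot: [0.0, 1.0, 0.012, -0.001]
force: [0.6, -0.3, 0.2]
gripper_width: 0.0443
finger_force: 0.0
```

>>> send_rows:
  increments:
    - [[0,0,-0.01],0]
    - [[0,0,-0.03],0]
    - [[0,0,-0.07],0]
    - [[0,0.005,-0.11],0]
    - [[-0.005,0.01,-0.14],0]
    - [[-0.006,0.012,-0.145],0]
    - [[-0.006,0.012,-0.145],0]
    - [[-0.006,0.012,-0.145],0]

```text
t: 35.25
eef_pos: [0.4479, 0.2235, 0.2048]
ee_rot: [0.0, 1.0, 0.012, -0.001]
force: [0.3, 0.3, 0.2]
gripper_width: 0.0441
finger_force: 0.0
```

```bash
python3 chk.py w8
```

```text
plate (np.float32(91.45598), array([0.5342, 0.2977], dtype=float32)) leg (np.float32(90.92399), array([0.467 , 0.2862], dtype=float32))
35.3 [0.448  0.2235 0.2047]
((414.4640197753906, 276.4414978027344), (8.913244247436523, 99.85861206054688), 1.0062226057052612)
pose [0.448  0.2235 0.2047] yaw 1.4 t 35.3 -> shift [-0.0057  0.0012  0.1728] roll -0.1
pose [0.448  0.2235 0.2047] yaw 1.4 t 35.3 -> shift [ 0.1202 -0.0124  0.0745] roll -0.1
```

View pics/w8.png

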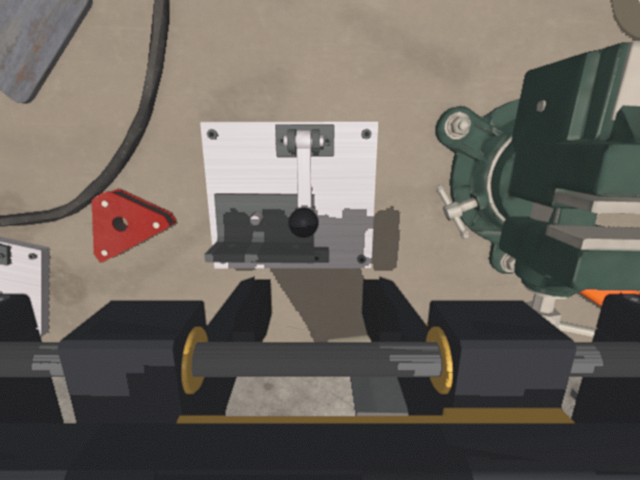

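The finger is down on the leg: ball at (303,221), arm level, and the pin visible in the hole at (255,218). The bracket is unmoved. As a last check of the bedding I'll press lightly on the upright's front, clear of the ball, so any remaining gap at the stop closes.

```bash
python3 -c "
from h import *
go([.436,.27,.036],1.45)"
```

```text
pose [0.448  0.2235 0.2047] yaw 1.4 t 35.3 -> shift [-0.0105 -0.0469  0.1687] roll -0.05
```

>>> send_rows:
  increments:
    - [[-0.005,-0.025,0.0],0]
    - [[-0.0105,-0.047,0.03],0]
    - [[-0.0105,-0.047,0.08],0]
    - [[-0.0105,-0.047,0.12],0]
    - [[-0.0105,-0.047,0.15],0]
    - [[-0.0105,-0.047,0.165],0]
    - [[-0.0105,-0.047,0.168],0]
    - [[-0.012,-0.047,0.168],0]
    - [[-0.014,-0.047,0.168],0]
    - [[-0.0155,-0.047,0.168],0]
    - [[-0.0155,-0.047,0.168],0]
  fingers: 0

```text
t: 36.67
eef_pos: [0.4319, 0.2704, 0.0382]
ee_rot: [-0.0, 1.0, 0.012, 0.0]
force: [0.6, 0.5, 0.4]
gripper_width: 0.0002
finger_force: 0.0
```

>>> send_rows:
  increments:
    - [[-0.0004,0,0],0]
    - [[-0.0008,0,0],0]
    - [[-0.0012,0,0],0]
    - [[-0.0016,0,0],0]
    - [[-0.002,0,0],0]
    - [[-0.002,0,0],0]

```text
t: 37.42
eef_pos: [0.4298, 0.2702, 0.0378]
ee_rot: [0.0, 1.0, 0.012, -0.0]
force: [-0.0, 0.1, -0.5]
gripper_width: 0.0006
finger_force: 0.0
```

>>> send_rows:
  increments:
    - [[-0.0003,0,0],0]
    - [[-0.0006,0,0],0]
    - [[-0.0009,0,0],0]
    - [[-0.0012,0,0],0]
    - [[-0.0015,0,0],0]
    - [[-0.0015,0,0],0]

```text
t: 38.17
eef_pos: [0.4292, 0.2702, 0.0378]
ee_rot: [-0.0, 1.0, 0.012, 0.001]
force: [2.5, -0.5, -1.4]
gripper_width: 0.0009
finger_force: 1.5
```

>>> send_rows:
  increments:
    - [[-0.0004,0,0],0]
    - [[-0.0007,0,0],0]
    - [[-0.001,0,0],0]
    - [[-0.001,0,0],0]

```text
t: 38.67
eef_pos: [0.4285, 0.2701, 0.0379]
ee_rot: [-0.0, 1.0, 0.012, 0.001]
force: [5.8, -0.8, -2.9]
gripper_width: 0.0002
finger_force: 2.7
```

>>> send_rows:
  increments:
    - [[-0.0003,0,0],0]
    - [[-0.0006,0,0],0]
    - [[-0.0006,0,0],0]

```text
t: 39.05
eef_pos: [0.4284, 0.27, 0.0379]
ee_rot: [-0.0, 1.0, 0.012, 0.001]
force: [6.5, -1.4, -3.8]
gripper_width: 0.0008
finger_force: 3.1
```

>>> send_rows:
  increments:
    - [[0.002,0,0],0]
    - [[0.006,0,0],0]
    - [[0.009,0,0],0]
    - [[0.009,0,-0.03],0]
    - [[0.012,0.01,-0.08],0]
    - [[0.018,0.03,-0.13],0]
    - [[0.02,0.047,-0.165],0]
    - [[0.02,0.047,-0.167],0]
    - [[0.02,0.047,-0.167],0]

```text
t: 40.17
eef_pos: [0.447, 0.2241, 0.2043]
ee_rot: [-0.0, 1.0, 0.013, -0.001]
force: [-0.3, 0.0, 0.2]
gripper_width: 0.0007
finger_force: 0.0
```

```bash
python3 chk.py w9; python3 - <<'E'
from h import *
z=np.load("w9.npz");c=viewer.camera_info("wrist");W=cloud(c,z['E'],z['d'])
P=W[(abs(W[...,0]-.45)<.025)&(abs(W[...,1]-.238)<.02)&(W[...,2]>.07)&(W[...,2]<.11)]
print('ball top',P[:,2].max(),P[P[:,2]>.085].mean(0))
Q=W[(abs(W[...,0]-.45)<.012)&(abs(W[...,1]-.30)<.015)][:,2]; print('leg z',np.median(Q))
E
```

```text
plate (np.float32(91.63218), array([0.5342, 0.2968], dtype=float32)) leg (np.float32(91.44404), array([0.4666, 0.28  ], dtype=float32))
40.225 [0.4468 0.2242 0.2038]
((413.6475524902344, 276.12640380859375), (8.836817741394043, 99.6940689086914), 1.429563283920288)
pose [0.4468 0.2242 0.2038] yaw 1.47 t 40.23 -> shift [-0.0044  0.002   0.1718] roll -0.03
pose [0.4468 0.2242 0.2038] yaw 1.47 t 40.23 -> shift [ 0.1214 -0.0116  0.0735] roll -0.03
ball top 0.09387320726596449 [0.45358157 0.2354509  0.08946079]
leg z 0.2763252701057122
```

The bracket is now square (1.44° against the plate's 1.45°), its upright is where it should be against the stop, and the finger is still down. I'm handing in.

```bash
python3 -c "
from plant import ticket
print(ticket.finish_job())"
```

```text
the job is handed in; nothing more can be done
None
```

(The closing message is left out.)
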